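# Unclamp a mended shoe last and set it on the finishing rest

### The job

The glued wooden shoe last has set: lift the clamp's red latch lever over centre until it lies right back, so that the brass hook drops free and the jaw springs open. Take the last out by its toe and lay it sole down on the blue mat, let go, then take it by the heel and set it sole down on the white finishing rest, toe in between the two cheeks and up near the toe stop, and let go. Do not drop the last, and leave the hammer, brush and polish tin where they are.

Things in the scene. Friction and masses are not known exactly. Their poses are not given: they have to be found in the camera images.
- clamp: Green gluing clamp on a dark steel base, fixed. Origin on the bench, under the middle of its jaw gap; x = closing direction (fixed jaw at -x), y along the jaws, z up. Base 12 mm thick, x -60 to 70, y -100 to 95 mm. Jaws y -95 to 90 mm: from y = -3 up they stand beside the last, inner faces at x = -25 and +25 mm, tops 76 and 94 mm high; the latch is at y = -55 mm, fixed jaw only 60 mm high there.
- jaw (a joint): Sliding jaw, m along clamp +x: 0 shut, 0.018 fully open. A spring pushes it open (30 N shut, 20 N open); only the latch hook holds it. Its steel lip, 86 to 94 mm high, reaches 9 mm over the last's heel and traps it until the jaw opens.
- lever (a joint): Latch lever, rad: 0 shut, level, pointing to clamp -x; grows as its end is lifted up and over to +x; 1.57 upright; rests laid back at 2.0 to 2.2 when open. The hook's pull holds it down until about 0.2 (some 2 N at the grip); past that centre it pulls the lever open, with up to 6 N at the grip, the jaw being fully open at about 1.85. Soon after that the hook goes slack and drops.
- lever_hinge (a point): Lever's hinge axis (parallel to clamp y), at clamp (-37, -55, 72) mm.
- lever_grip (a point): Pinch point in the red handle, 80 mm from the hinge. The handle is a flat bar 24 mm wide (along clamp y), 10 mm thick, ending 100 mm from the hinge; when shut its outer 80 mm hang free, 67 mm above the bench. It can be pinched across its width from above and turns between the fingers as it swings.
- hook_bar (a point): Middle of the cross bar (6 mm brass wire, 34 mm wide) at the end of the hook, a U-shaped wire 96 mm long hung from the lever 20 mm from its hinge. Shut: 72 mm above the bench, behind the hanging tooth of the steel keeper on the sliding jaw. Free: fallen to the clamp's base plate, about 15 mm above the bench.
- last: Pale wooden shoe last, dark glue seam on top, 170 mm long, about 0.3 kg. Origin: middle of its flat sole; x to the toe (toe tip +85, heel end -85 mm), z up. Heel half 48 mm wide, 72 high; forefoot (x 13 to 60 mm) 54 wide, upright sides, 36 high; sloping instep between. At first it stands on the clamp's base, heel half between the jaws, toe half sticking out to clamp +y over the bench.
- last_toe (a point): Toe grip point: on the last, 42 mm ahead of its origin, 24 mm above the sole; 54 mm wide there across its y. Free on both sides in the clamp, but between the cheeks on the rest.
- last_heel (a point): Heel grip point: on the last, 48 mm behind its origin, 46 mm above the sole; 48 mm wide there across its y. Free on both sides on the rest.
- mat: Blue mat fixed on the bench, 190 mm (its x) by 140 mm (its y), 4 mm thick; origin under its middle.
- rest: White-painted wooden finishing rest, fixed: base plate 196 (x) by 96 mm (y), 10 mm thick, cork strip at the heel end; origin under its middle. At its +x end two upright cheeks, x 30 to 90 mm, 70 mm high, 68 mm apart inside, and a toe stop, 50 mm high, at x = 92 mm. The last belongs with its origin 10 mm above the rest's origin, toe to the rest's +x.
- hammer: Bystander: hammer lying on the bench, 220 mm, dark handle. Origin: under its middle; x along the handle towards the head.
- brush: Bystander: dark wooden shoe brush, 160 x 52 x 48 mm, bristles down. Origin: under its middle; x along its length.
- tin: Bystander: round black polish tin with a brass lid, 76 mm across, 28 mm high. Origin: under its middle.
Things that resemble listed ones, but are neither listed nor needed, are in the scene too. Of the things shaped like the mat, the blue one is meant.

How it is judged:
By the outcome, as a careful person would: the job done as asked, in the order asked, and still so for the second after the job is handed in, with the robot touching nothing.
It also fails if it takes over 72 s, if anything falls off the work surface, if the arm or the gripper's body presses on something with over 40 N, if the wrist force passes 120 N, or if a joint passes its speed limit or range.

### The arm

A 6-joint arm with a two-finger parallel gripper is mounted at the origin on the work surface. World frame = base frame: x ahead of the robot, y to its left, z up, the work surface at z = 0. Lengths are in m, angles in rad, forces in N, time in s.
With the tool pointing down it reaches from about 0.35 to 1 m from the base axis. Payload 7.1 kg.
Tool frame: the origin (TCP) lies on the centre line of the jaws, within the pads' length; the fingertips stand finger_overhang ahead of it and the grasp point (between the pads) lies 6 mm ahead of it (finger_overhang is the distance from the TCP to the fingertips, in m); z points along the fingers, y is the line along which they close (so a half turn about z gives the same grasp; the last joint's range is limited). The gripper opens to 85 mm and grips with 20 to 120 N. Pads are 22 mm wide; open, the fingers measure 114 mm over their backs; the gripper's body (76 mm by 85 mm) begins 54 mm behind the grasp point. The pads swing forward as they close: fully open they stand 13 mm farther back than shut.
Start: joints at [-1.341, 0.423, 1.63, -0, 1.089, -0.019], TCP at [0.154, -0.606, 0.256] pointing down, gripper open.
Joint ranges: [-3, 3], [-0.9, 2.11], [0.09, 2.58], [-1.31, 4.45], [0.11, 2.69], [-2.54, 2.54]. Speed limits (rad/s): [2.39, 2.39, 3.01, 3.14, 3.14, 3.14].

### API

Orientations are given as a unit quaternion [w, x, y, z].
In Python, from rig import * gives the robot as it stands. The module is installed in compiled form; this text tells all that it offers.
- The arm moves only by the shell command python3 -m crank 'ROWS' [FORCE]. ROWS is JSON, a list of rows, each an object with "claw": the opening, from -1 (shut) to 1 (fully open); "xyz": the shift along the world's x, y, z each as a share of 2.5 cm, from -1 to 1, a list of three; "turn": the turn, a rotation vector about the world's x, y, z each as a share of 0.12 rad, from -1 to 1, a list of three. In form: [{"claw": claw, "xyz": [x, y, z], "turn": [ax, ay, az]}, ...]. A call has 1 to 10 rows; each row shifts and turns the commanded pose from where the row before left it; what a row does not reach is not made up. A row lasts 1/10 s, in which the tool goes at most 50 mm and 8.59 degrees, less where a joint would pass 70% of its speed; a pose out of reach is approached as far as the arm can. A call with a number of a shift or a turn outside -1 to 1 is refused whole. A call with a gripper value outside its range is refused whole. The fingers move at their own pace and stop on an object; FORCE is the grip in N (left out, the last holds). Time passes only in rows, so rows that do not move let the fingers close. It gives the time, the measured TCP pose, the force, the opening and the grip force at its end, in the units of the state.
- state(): the state, without advancing time (a new reading comes with each control period).
- get_image(name): name is "side" or "top" or "wrist"; returns (picture, depth): 480x640x3 uint8, red, green, blue; 480x640 float32, m along the optical axis (not along the pixel's ray), 0 where there is no reading.
- calibration(name): a dict with "fx", "fy", "cx", "cy" (pixels), "D" ([k1, k2, p1, p2, k3] as OpenCV has them; the pictures are not rectified), "extrinsics" (4x4, takes a point from world to camera coordinates). Camera axes: x right, y up, looking along -z (the intrinsics and any distortion apply to the point x, -y, -z); pixel columns grow to the right and rows downward; lengths in m; the calibration is good to about 2 mm. A picture is of the moment at which its call begins: read the wrist's pose just before it. calibration takes no time and is no camera call; for the wrist camera it gives the pose at the moment of the call.
- close_job(): hands the job in; it is judged then, once.
The state is a dict: "t": time; "qpos": joint angles; "qvel": joint speeds; "tau": joint torques, N m; "position": TCP position; "orientation": TCP orientation; "ft_force": force on the tool from outside, world axes, zero at the start; "moment": the same for the moment, N m; "width": finger opening in m; "grip_force": force on a finger pad.
Only numpy, scipy, OpenCV 4.12 (cv2) and the standard library are available. Lean on these libraries where they do the work, as an engineer would, in place of code of your own. Each camera call takes 0.05 s, during which the arm holds its last target. There are 200 camera calls.

## Working session

There is one attempt and no reset: what is moved stays moved. The work goes in short steps, Python scripts to look and compute and a shell command to move; the robot and the scene stay as the last step left them, time stands still between calls to the robot, and variables do not carry over. Pictures are saved under pics/ and viewed, at most 10 in all, crops included, and the job is handed in when it is done.

```bash
mkdir -p pics
cat > h.py <<'E'
from rig import *
import numpy as np, cv2, json
def snap(n):
    c=calibration(n); im,d=get_image(n); return im,d,c
def world(d,c):
    h,w=d.shape
    u,v=np.meshgrid(np.arange(w),np.arange(h))
    K=np.array([[c['fx'],0,c['cx']],[0,c['fy'],c['cy']],[0,0,1.]])
    p=cv2.undistortPoints(np.stack([u,v],-1).reshape(-1,1,2).astype(np.float32),K,np.array(c['D'],float)).reshape(h,w,2)
    P=np.stack([p[...,0]*d,-p[...,1]*d,-d,np.ones_like(d)],-1)
    W=P@np.linalg.inv(np.array(c['extrinsics'])).T
    W=W[...,:3]; W[d<=0]=np.nan
    return W
def save(n,im): cv2.imwrite('pics/'+n+'.png',cv2.cvtColor(im,cv2.COLOR_RGB2BGR))
E
python3 - <<'E'
from h import *
for n in ('top','side'):
    im,d,c=snap(n); save(n+'0',im); np.savez('pics/'+n+'0.npz',im=im,W=world(d,c))
s=state(); print(s)
E
```

```text
{'t': 0.1, 'qpos': array([-1.34099608e+00,  4.23736737e-01,  1.63058212e+00,  4.05413261e-06,
        1.08857778e+00, -1.90207380e-02]), 'qvel': array([ 5.66387192e-05, -2.52567001e-03, -7.68599082e-04,  1.65815988e-04,
       -1.59171864e-03,  2.77337904e-04]), 'tau': array([-1.43426737e-04, -5.58426654e+01, -2.82444906e+01, -6.82780467e-06,
        2.95875703e-03,  2.14207779e-05]), 'position': array([ 0.15382777, -0.6053258 ,  0.25565304]), 'orientation': array([-6.48562906e-04,  9.92270898e-01,  1.24088842e-01, -6.68007559e-05]), 'ft_force': array([-0.84124228, -0.08983408, -0.12736829]), 'moment': array([ 0.03544658, -0.00874642, -0.00345796]), 'grip_force': 0.0, 'width': 0.08560966888885012}
```

View pics/top0.png

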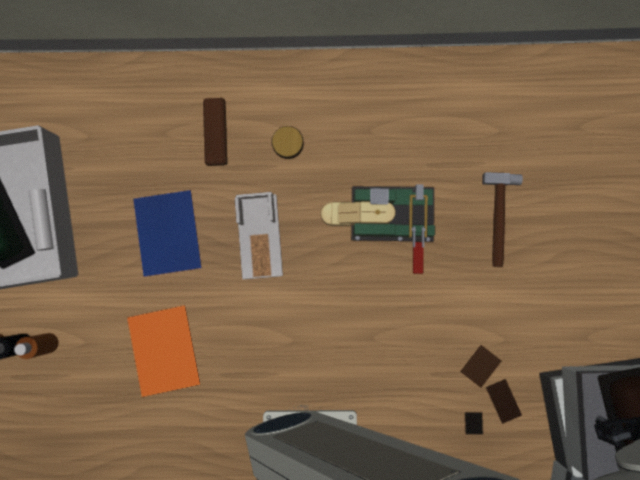

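View pics/side0.png

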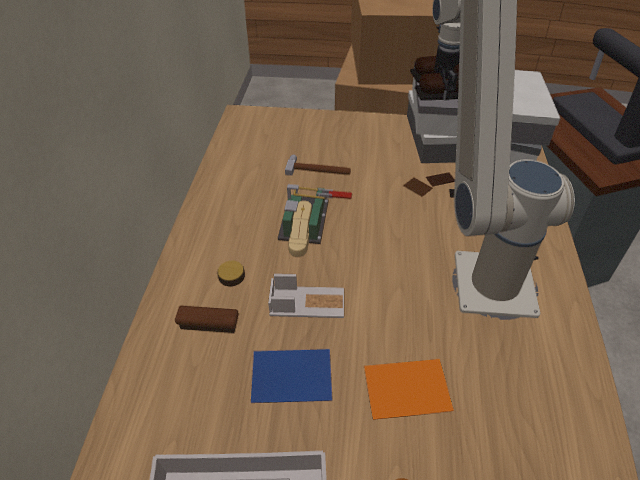

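The top view shows the blue mat at (168,233), the rest at (260,236) with its cheeks at the top, the clamp at (393,213), the red lever at (418,258) and the last's toe at (330,213). World +x is up and +y is left, so the clamp lies almost world-aligned. Next I measure them all.

```bash
cat >> h.py <<'E'
def rect(P):
    (c,(w,h),a)=cv2.minAreaRect((P[:,:2]*1000).astype(np.float32)); return np.round(c,1),round(w,1),round(h,1),round(a,1)
def big(m):
    n,l,s,_=cv2.connectedComponentsWithStats(m.astype(np.uint8)); return l==1+np.argmax(s[1:,4])
E
python3 - <<'E'
from h import *
for n in ('top','side'):
    z=np.load('pics/'+n+'0.npz'); im=z['im'];W=z['W']
    hsv=cv2.cvtColor(im,cv2.COLOR_RGB2HSV).astype(int); H,S,V=hsv[...,0],hsv[...,1],hsv[...,2]
    Z=W[...,2]; box=lambda x0,x1,y0,y1:(W[...,0]>x0)&(W[...,0]<x1)&(W[...,1]>y0)&(W[...,1]<y1)
    def rep(k,m):
        m=big(m); P=W[m]; P=P[np.isfinite(P[:,0])]
        print(n,k,m.sum(),rect(P),'z',np.round(np.percentile(P[:,2],[2,50,98])*1000,1),'med',np.round(np.median(P,0)*1000,1)); return P
    rep('mat',(H>100)&(H<130)&(S>120)&(Z<.03)&(V>50))
    red=((H<6)|(H>174))&(S>170)&(V>80)&(Z>.04)&(Z<.1)
    rep('lever',red)
    g=(H>60)&(H<95)&(S>80)&(Z>.03)&(Z<.12)
    P=rep('green',g)
    c0=np.nanmedian(P,0)
    last=(H>15)&(H<32)&(S>50)&(S<150)&(V>140)&(Z>.02)&(Z<.13)
    P=rep('last',last)
    for zz in ((.03,.06),(.07,.1)):
        Q=P[(P[:,2]>zz[0])&(P[:,2]<zz[1])]
        if len(Q)>10: print('   last band',zz,rect(Q),Q.min(0).round(3),Q.max(0).round(3))
    white=(S<40)&(V>110)&(Z>.005)&(Z<.09)&box(.3,.8,-.1,.35)
    P=rep('rest',white)
    Q=P[P[:,2]>.04]; print('   upright',rect(Q))
    print('table z',np.round(np.nanmedian(Z[(np.abs(Z)<.02)])*1000,1))
E
```

```text
top mat 4321 (array([527.5, 339.3]), 184.9, 137.8, 8.2) z [-2.1  4.2 10.1] med [527.1 339.4   4.2]
top lever 252 (array([ 462. , -248.5]), 21.4, 67.3, 89.5) z [72.2 77.3 83. ] med [ 457.6 -249.8   77.3]
top green 471 (array([ 526.1, -168.2]), 121.7, 22.2, 89.4) z [55.7 75.  81.4] med [ 526.  -169.7   75. ]
top last 1334 (array([ 566.1, -114.4]), 166.0, 50.0, 87.9) z [40.5 75.  88.8] med [ 565.3 -111.9   75. ]
   last band (0.03, 0.06) (array([567.9, -66.1]), 69.2, 50.0, 87.9) [ 0.543 -0.101  0.036] [ 0.593 -0.032  0.06 ]
   last band (0.07, 0.1) (array([ 564.8, -147.9]), 98.8, 43.9, 89.2) [ 0.543 -0.197  0.07 ] [ 0.587 -0.098  0.094]
top rest 2315 (array([517.6, 117.5]), 195.7, 96.5, 4.3) z [ 5.7 10.9 71.6] med [538.9 121.3  10.9]
   upright (array([581.7, 122.8]), 67.2, 83.5, 4.1)
table z 0.5
side mat 3922 (array([531. , 342.6]), 187.3, 141.1, 7.9) z [-1.5  3.1  7.7] med [530.7 346.4   3.1]
side lever 105 (array([ 464.1, -243.4]), 25.9, 68.4, 88.3) z [68.9 75.6 81.2] med [ 462.4 -242.5   75.6]
side green 128 (array([ 530. , -168.9]), 127.8, 21.9, 88.9) z [57.3 75.  79.6] med [ 530.6 -156.8   75. ]
side last 719 (array([ 569.5, -110. ]), 165.4, 50.8, 89.9) z [40.7 66.8 86.7] med [568.2 -97.1  66.8]
   last band (0.03, 0.06) (array([569.8, -60.5]), 49.4, 68.2, 6.9) [ 0.544 -0.094  0.037] [ 0.595 -0.027  0.06 ]
   last band (0.07, 0.1) (array([ 566.7, -142. ]), 101.2, 44.7, 88.2) [ 0.544 -0.193  0.07 ] [ 0.59  -0.092  0.089]
side rest 1203 (array([520.8, 121.2]), 194.8, 99.2, 4.7) z [ 5.5  9.7 70.5] med [528.5 132.7   9.7]
   upright (array([600.8, 141.5]), 54.2, 104.3, 44.8)
table z -0.9
```

```bash
python3 -c "
import rig; print([n for n in dir(rig) if n[0]!='_'], getattr(rig,'finger_overhang',None))"
R='' ; python3 -m crank '[{"claw":0.2,"xyz":[0.8,1,-0.2],"turn":[0,0,-0.2]},{"claw":0.2,"xyz":[0.8,1,-0.2],"turn":[0,0,-0.2]},{"claw":0.2,"xyz":[0.8,1,-0.2],"turn":[0,0,-0.2]},{"claw":0.2,"xyz":[0.8,1,-0.2],"turn":[0,0,-0.2]},{"claw":0.2,"xyz":[0.8,1,-0.2],"turn":[0,0,-0.2]},{"claw":0.2,"xyz":[0.8,1,-0.2],"turn":[0,0,-0.2]},{"claw":0.2,"xyz":[0.8,1,-0.2],"turn":[0,0,-0.2]},{"claw":0.2,"xyz":[0.8,1,-0.2],"turn":[0,0,-0.2]},{"claw":0.2,"xyz":[0.8,1,-0.2],"turn":[0,0,-0.2]},{"claw":0.2,"xyz":[0.8,1,-0.2],"turn":[0,0,-0.2]}]' 30
python3 -m crank '[{"claw":0.2,"xyz":[0.9,0.9,-0.4],"turn":[0,0,-0.2]},{"claw":0.2,"xyz":[0.9,0.9,-0.4],"turn":[0,0,0]},{"claw":0.2,"xyz":[0.9,0.9,-0.4],"turn":[0,0,0]},{"claw":0.2,"xyz":[0.9,0.9,-0.4],"turn":[0,0,0]},{"claw":0.2,"xyz":[0.24,0.78,-0.24],"turn":[0,0,0]},{"claw":0.2,"xyz":[0,0,0],"turn":[0,0,0]}]'
```

```text
['Unreachable', 'calibration', 'close_job', 'finger_overhang', 'get_image', 'state'] 0.025
t: 1.1
position: [0.3544, -0.3545, 0.206]
orientation: [-0.0, 1.0, 0.004, -0.0]
ft_force: [0.4, -0.4, 0.3]
width: 0.0512
grip_force: 0.0
t: 1.7
position: [0.4498, -0.2439, 0.1591]
orientation: [-0.001, 1.0, -0.006, -0.001]
ft_force: [-1.5, 0.0, 0.7]
width: 0.0509
grip_force: 0.0
```

Run:
```python
from h import *
im,d,c=snap('wrist'); save('w1',im); W=world(d,c)
hsv=cv2.cvtColor(im,cv2.COLOR_RGB2HSV).astype(int); H,S,V=hsv[...,0],hsv[...,1],hsv[...,2]
m=big(((H<6)|(H>174))&(S>150)&(V>60)&(W[...,2]>.03)); P=W[m]; P=P[np.isfinite(P[:,0])]
print(m.sum(),rect(P),np.percentile(P,[1,50,99],0).round(4),state()['position'])
```

```text
3870 (array([ 463. , -249.7]), 22.7, 70.2, 88.1) [[ 0.4291 -0.2605  0.0754]
 [ 0.4634 -0.2497  0.0773]
 [ 0.4974 -0.2386  0.0787]] [ 0.44971995 -0.24515411  0.15967773]
```

View pics/w1.png

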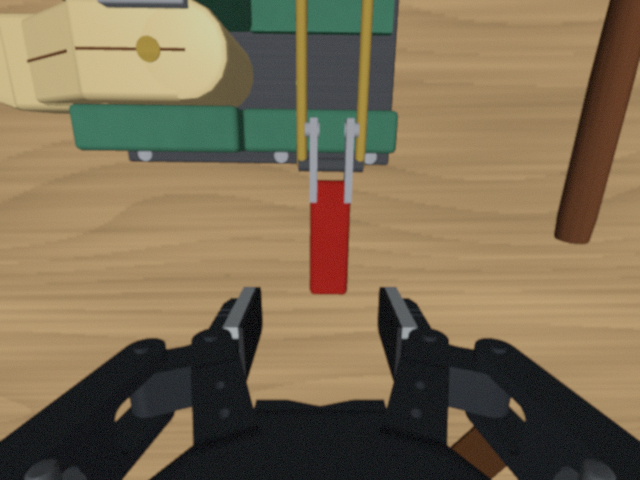

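The wrist view shows the red handle at (328,240), between the fingers and nearly centred, with its tip at x=0.429, y≈-0.249. I'll descend and pinch it.

```bash
python3 -m crank '[{"claw":0.2,"xyz":[0,-0.15,-0.8],"turn":[0,0,0]},{"claw":0.2,"xyz":[0,0,-0.8],"turn":[0,0,0]},{"claw":0.2,"xyz":[0,0,-0.8],"turn":[0,0,0]},{"claw":0.2,"xyz":[0,0,-0.8],"turn":[0,0,0]},{"claw":0.2,"xyz":[0,0,0],"turn":[0,0,0]},{"claw":-1,"xyz":[0,0,0],"turn":[0,0,0]},{"claw":-1,"xyz":[0,0,0],"turn":[0,0,0]},{"claw":-1,"xyz":[0,0,0],"turn":[0,0,0]},{"claw":-1,"xyz":[0,0,0],"turn":[0,0,0]}]' 30
```

```text
t: 2.65
position: [0.4502, -0.2495, 0.0815]
orientation: [-0.0, 1.0, -0.008, 0.0]
ft_force: [1.3, 5.7, 2.1]
width: 0.0234
grip_force: 31.2
```

```bash
python3 -m crank '[{"claw":-1,"xyz":[0.04,0,0.48],"turn":[0,0,0]},{"claw":-1,"xyz":[0.11,0,0.47],"turn":[0,0,0]},{"claw":-1,"xyz":[0.18,0,0.44],"turn":[0,0,0]},{"claw":-1,"xyz":[0.24,0,0.41],"turn":[0,0,0]},{"claw":-1,"xyz":[0.3,0,0.37],"turn":[0,0,0]},{"claw":-1,"xyz":[0.35,0,0.33],"turn":[0,0,0]}]' 40
```

```text
t: 3.25
position: [0.4811, -0.2501, 0.1438]
orientation: [0.0, 1.0, -0.008, 0.0]
ft_force: [3.6, 1.1, -10.3]
width: 0.0231
grip_force: 40.5
```

```bash
python3 -m crank '[{"claw":-1,"xyz":[0.41,0,0.23],"turn":[0,0,0]},{"claw":-1,"xyz":[0.43,-0.02,0.19],"turn":[0,0,0]},{"claw":-1,"xyz":[0.46,-0.02,0.13],"turn":[0,0,0]},{"claw":-1,"xyz":[0.47,-0.02,0.07],"turn":[0,0,0]},{"claw":-1,"xyz":[0.48,-0.02,0],"turn":[0,0,0]}]' 40
```

```text
t: 3.75
position: [0.5371, -0.2515, 0.1578]
orientation: [-0.001, 1.0, -0.008, -0.001]
ft_force: [-2.4, 2.7, -7.3]
width: 0.0232
grip_force: 48.8
```

```bash
python3 -m crank '[{"claw":-1,"xyz":[0.47,-0.02,-0.08],"turn":[0,0,0]},{"claw":-1,"xyz":[0.46,-0.02,-0.16],"turn":[0,0,0]},{"claw":-1,"xyz":[0.43,-0.02,-0.22],"turn":[0,0,0]},{"claw":-1,"xyz":[0.2,0,-0.13],"turn":[0,0,0]},{"claw":-1,"xyz":[0,0,0],"turn":[0,0,0]}]' 40
python3 - <<'E'
from h import *
im,d,c=snap('side'); W=world(d,c); 
im=im[150:270,250:380]; save('s2',cv2.resize(im,None,fx=4,fy=4,interpolation=cv2.INTER_CUBIC))
E
```

```text
t: 4.25
position: [0.5773, -0.2527, 0.1432]
orientation: [-0.001, 1.0, -0.007, 0.0]
ft_force: [-1.5, 6.3, 1.4]
width: 0.0229
grip_force: 42.3
```

View pics/s2.png

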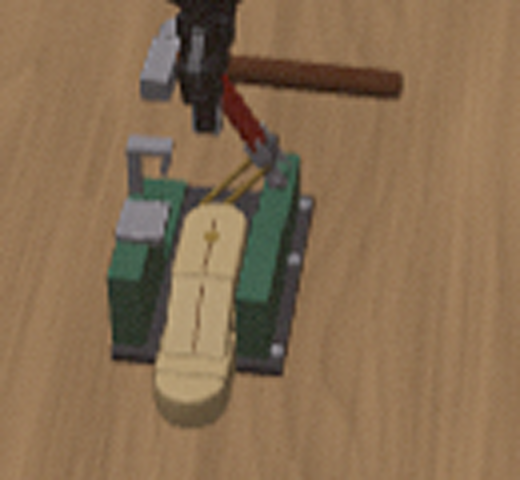

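The side view shows the lever laid back to about 2.2 rad, the brass hook fallen and the jaw open. I'll release the lever, rise, and go over the toe.

```bash
python3 -m crank '[{"claw":0.2,"xyz":[0,0,0],"turn":[0,0,0]},{"claw":0.2,"xyz":[0,0,0],"turn":[0,0,0]},{"claw":0.2,"xyz":[0,0,0.2],"turn":[0,0,0]},{"claw":0.2,"xyz":[0,0,0.8],"turn":[0,0,0]},{"claw":0.2,"xyz":[0,0,1],"turn":[0,0,0]},{"claw":0.2,"xyz":[0,0.3,1],"turn":[0,0,0.5]},{"claw":0.6,"xyz":[0,0.6,0.2],"turn":[0,0,1]},{"claw":0.8,"xyz":[0,0.6,0],"turn":[0,0,1]},{"claw":1,"xyz":[-0.1,0.6,0],"turn":[0,0,1]},{"claw":1,"xyz":[-0.1,0.6,0],"turn":[0,0,1]}]' 40
python3 -m crank '[{"claw":1,"xyz":[0,0.6,0],"turn":[0,0,1]},{"claw":1,"xyz":[0,0.6,0],"turn":[0,0,1]},{"claw":1,"xyz":[0,0.6,0],"turn":[0,0,1]},{"claw":1,"xyz":[0,0.6,0],"turn":[0,0,1]},{"claw":1,"xyz":[0,0.6,0],"turn":[0,0,1]},{"claw":1,"xyz":[-0.1,0.6,0],"turn":[0,0,1]},{"claw":1,"xyz":[-0.1,0.6,0],"turn":[0,0,1]},{"claw":1,"xyz":[0,0.3,0],"turn":[0,0,1]},{"claw":1,"xyz":[0,0,0],"turn":[0,0,0.56]},{"claw":1,"xyz":[0,0,0],"turn":[0,0,0]}]' 40
cat > m.py <<'E'
from h import *
import sys
n=sys.argv[1]; tag=sys.argv[2]
im,d,c=snap(n); save(tag,im); W=world(d,c); np.savez('pics/'+tag+'.npz',im=im,W=W)
hsv=cv2.cvtColor(im,cv2.COLOR_RGB2HSV).astype(int); H,S,V=hsv[...,0],hsv[...,1],hsv[...,2]
Z=W[...,2]
m=big((H>15)&(H<32)&(S>40)&(S<160)&(V>100)&(Z>.025)&(Z<.25)); P=W[m]
print('last',m.sum(),rect(P),np.percentile(P,[1,50,99],0).round(4).tolist())
for lo,hi in ((.025,.04),(.04,.06),(.075,.1)):
    Q=P[(P[:,2]>lo)&(P[:,2]<hi)]
    if len(Q)>20: print(lo,hi,rect(Q),Q.min(0).round(4),Q.max(0).round(4))
print(state()['position'],state()['t'])
E
python3 m.py wrist w3; python3 m.py top t3
```

```text
t: 5.3
position: [0.5712, -0.1859, 0.2245]
orientation: [0.001, 0.965, 0.262, 0.001]
ft_force: [0.4, 0.6, 1.7]
width: 0.0857
grip_force: 0.0
t: 6.3
position: [0.5663, -0.0735, 0.2243]
orientation: [0.001, 0.713, 0.701, 0.0]
ft_force: [0.1, 0.4, -0.3]
width: 0.0855
grip_force: 0.0
last 11036 (array([ 566.1, -133.6]), 207.6, 54.0, 88.4) [[0.5423, -0.2336, 0.0387], [0.5667, -0.1074, 0.0719], [0.5928, -0.0328, 0.0856]]
0.025 0.04 (array([ 566.7, -133.5]), 207.4, 51.1, 88.5) [ 0.5387 -0.2377  0.0251] [ 0.5943 -0.0298  0.04  ]
0.04 0.06 (array([ 566.1, -133.7]), 206.8, 54.0, 88.4) [ 0.539  -0.2372  0.0401] [ 0.5948 -0.0303  0.06  ]
0.075 0.1 (array([ 565.4, -170.5]), 127.6, 47.9, 88.7) [ 0.5413 -0.2339  0.075 ] [ 0.5903 -0.1068  0.0871]
[ 0.56615404 -0.07363763  0.22416296] 6.35
last 565 (array([742.3,  50.2]), 70.9, 68.8, 67.4) [[0.7092, 0.0169, 0.0252], [0.7427, 0.05, 0.0283], [0.7765, 0.0833, 0.0352]]
0.025 0.04 (array([742.3,  50.2]), 70.9, 68.8, 67.4) [0.7073 0.0147 0.025 ] [0.7775 0.0858 0.0375]
[ 0.56608917 -0.07375231  0.22409708] 6.4
```

View pics/w3.png

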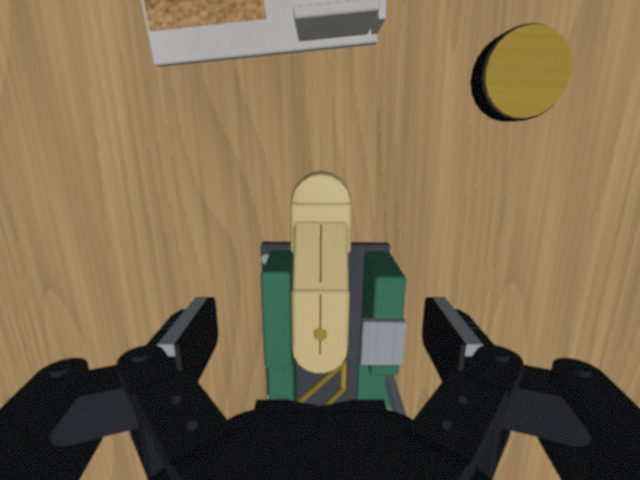

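The wrist view shows the toe free at (321,190) and centred between the fingers, with the jaw open and the hook down. The toe tip is at y=-0.030 and the centreline at x=0.567. I'll descend with a check, then grip.

```bash
python3 -m crank '[{"claw":1,"xyz":[0.04,0.34,-0.9],"turn":[0,0,0]},{"claw":1,"xyz":[0,0,-1],"turn":[0,0,0]},{"claw":1,"xyz":[0,0,-1],"turn":[0,0,0]},{"claw":1,"xyz":[0,0,-1],"turn":[0,0,0]},{"claw":1,"xyz":[0,0,-1],"turn":[0,0,0]},{"claw":1,"xyz":[0,0,-1],"turn":[0,0,0]},{"claw":1,"xyz":[0,0,-0.8],"turn":[0,0,0]},{"claw":1,"xyz":[0,0,-0.6],"turn":[0,0,0]},{"claw":1,"xyz":[0,0,0],"turn":[0,0,0]}]' 40
python3 -m crank '[{"claw":0.1,"xyz":[0,0,0],"turn":[0,0,0]},{"claw":0.1,"xyz":[0,0,0],"turn":[0,0,0]},{"claw":-0.2,"xyz":[0,0,0],"turn":[0,0,0]},{"claw":-0.2,"xyz":[0,0,0],"turn":[0,0,0]},{"claw":-0.2,"xyz":[0,0,0],"turn":[0,0,0]}]' 40
```

```text
t: 7.3
position: [0.5656, -0.0651, 0.0393]
orientation: [-0.001, 0.714, 0.7, -0.001]
ft_force: [-1.1, 0.3, 0.8]
width: 0.085
grip_force: 0.0
t: 7.8
position: [0.5675, -0.0651, 0.0423]
orientation: [0.001, 0.714, 0.7, 0.001]
ft_force: [-1.5, -0.8, 7.9]
width: 0.0535
grip_force: 47.1
```

```bash
python3 -m crank '[{"claw":-0.4,"xyz":[0,0,0],"turn":[0,0,0]},{"claw":-0.4,"xyz":[0.06,0,0.2],"turn":[0,0,0]},{"claw":-0.4,"xyz":[0.1,0,0.4],"turn":[0,0,0]},{"claw":-0.4,"xyz":[0,0,0.6],"turn":[0,0,0]},{"claw":-0.4,"xyz":[0,0,0.6],"turn":[0,0,0]},{"claw":-0.4,"xyz":[0,0,0.8],"turn":[0,0,0]}]' 90
python3 -m crank '[{"claw":-0.4,"xyz":[0,0,0.8],"turn":[0,0,0]},{"claw":-0.4,"xyz":[0,0,0.8],"turn":[0,0,0]},{"claw":-0.4,"xyz":[0,0,0.6],"turn":[0,0,0]},{"claw":-0.4,"xyz":[0,0,0.4],"turn":[0,0,0]},{"claw":-0.4,"xyz":[0,0,0],"turn":[0,0,0]},{"claw":-0.4,"xyz":[0,0,0],"turn":[0,0,0]}]' 90
python3 - <<'E'
from h import *
s=state(); print(s['moment'],s['ft_force'])
im,d,c=snap('side'); np.savez('pics/s4.npz',im=im,W=world(d,c))
im=im[120:290,230:400]; save('s4',cv2.resize(im,None,fx=3,fy=3,interpolation=cv2.INTER_CUBIC))
E
```

```text
t: 8.4
position: [0.5703, -0.0649, 0.1072]
orientation: [-0.0, 0.714, 0.7, -0.0]
ft_force: [0.1, 0.1, -1.4]
width: 0.0526
grip_force: 94.5
t: 9.0
position: [0.5703, -0.0649, 0.1709]
orientation: [-0.0, 0.714, 0.7, -0.0]
ft_force: [-0.1, 0.2, -3.0]
width: 0.0526
grip_force: 94.4
[ 0.09158632 -0.03777161  0.02641879] [-0.14117167  0.21547048 -2.97886114]
```

View pics/s4.png

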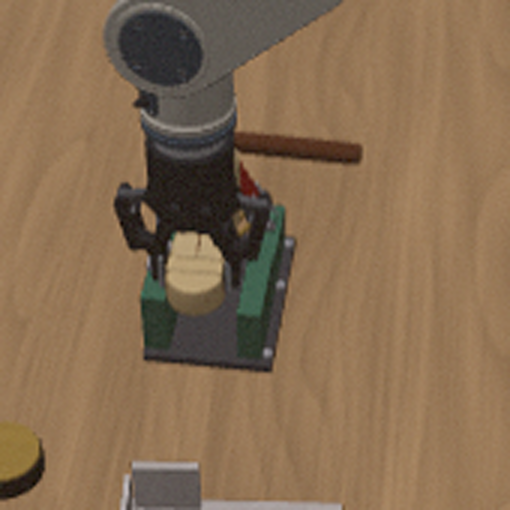

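The last has lifted clear, held level by the toe. I'll carry it to the mat, turning its toe towards +x.

```bash
python3 -m crank '[{"claw":-0.4,"xyz":[0,0.4,0.2],"turn":[0,0,0]},{"claw":-0.4,"xyz":[0.02,0.8,0.2],"turn":[0,0,-0.74]},{"claw":-0.4,"xyz":[0.02,0.95,0],"turn":[0,0,-0.74]},{"claw":-0.4,"xyz":[0.02,0.95,0],"turn":[0,0,-0.74]},{"claw":-0.4,"xyz":[0.02,0.95,0],"turn":[0,0,-0.74]},{"claw":-0.4,"xyz":[0.02,0.95,0],"turn":[0,0,-0.74]},{"claw":-0.4,"xyz":[0.02,0.95,0],"turn":[0,0,-0.74]},{"claw":-0.4,"xyz":[0.02,0.95,0],"turn":[0,0,-0.74]},{"claw":-0.4,"xyz":[0.02,0.95,0],"turn":[0,0,-0.74]},{"claw":-0.4,"xyz":[0.02,0.95,0],"turn":[0,0,-0.74]}]' 90
python3 -m crank '[{"claw":-0.4,"xyz":[0.02,0.95,0],"turn":[0,0,-0.74]},{"claw":-0.4,"xyz":[0.02,0.95,0],"turn":[0,0,-0.74]},{"claw":-0.4,"xyz":[0.02,0.95,0],"turn":[0,0,-0.74]},{"claw":-0.4,"xyz":[0.02,0.95,0],"turn":[0,0,-0.74]},{"claw":-0.4,"xyz":[0.02,0.95,0],"turn":[0,0,-0.74]},{"claw":-0.4,"xyz":[0.02,0.95,0],"turn":[0,0,-0.74]},{"claw":-0.4,"xyz":[0.02,0.95,0],"turn":[0,0,-0.74]},{"claw":-0.4,"xyz":[0,0.6,0],"turn":[0,0,0]},{"claw":-0.4,"xyz":[0,0.35,0],"turn":[0,0,0]},{"claw":-0.4,"xyz":[0,0,0],"turn":[0,0,0]}]' 90
python3 - <<'E'
from h import *
print(state()['position'],state()['orientation'])
for n in ('top','side','wrist'):
    im,d,c=snap(n); W=world(d,c); save('c5'+n,im)
    hsv=cv2.cvtColor(im,cv2.COLOR_RGB2HSV).astype(int); H,S,V=hsv[...,0],hsv[...,1],hsv[...,2]; Z=W[...,2]
    m=(H>100)&(H<130)&(S>120)&(Z<.03)&(V>50)&(W[...,0]<.75)&(W[...,1]<.5)
    if m.sum()>100: print(n,'mat',m.sum(),rect(W[big(m)]))
    m=(H>15)&(H<32)&(S>40)&(S<160)&(V>100)&(Z>.12)&(Z<.3)
    if m.sum()>100:
        P=W[big(m)]; print(n,'last',len(P),rect(P),np.percentile(P,[1,50,99],0).round(3).tolist())
        # top-of-heel plane slope along x
        Q=P[P[:,2]>np.percentile(P[:,2],60)]
        A=np.c_[Q[:,0]-.48,Q[:,1]-.33,np.ones(len(Q))]; print(np.linalg.lstsq(A,Q[:,2],rcond=None)[0].round(4),rect(Q))
E
```

```text
t: 10.05
position: [0.5747, 0.1566, 0.1805]
orientation: [-0.0, 0.931, 0.366, -0.001]
ft_force: [0.0, 0.1, -2.9]
width: 0.0527
grip_force: 94.2
t: 11.05
position: [0.5783, 0.3459, 0.1807]
orientation: [0.0, 0.998, 0.067, -0.0]
ft_force: [-0.4, -0.1, -1.9]
width: 0.0526
grip_force: 94.5
[0.57828618 0.34586223 0.1806725 ] [ 1.20677458e-04  9.97751068e-01  6.70279657e-02 -2.09858245e-04]
top mat 2766 (array([529.1, 327.8]), 185.3, 114.6, 7.7)
top last 163 (array([545.5, 318.7]), 57.9, 21.4, 25.6) [[0.518, 0.315, 0.181], [0.554, 0.322, 0.199], [0.567, 0.339, 0.222]]
[-0.5023 -0.1924  0.2382] (array([536.4, 322.2]), 44.7, 13.3, 9.3)
side mat 3889 (array([531.1, 342.5]), 187.3, 142.0, 8.0)
side last 6383 (array([1290.4, -689.7]), 1937.5, 20.4, 89.8) [[1.285, -1.455, 0.122], [1.29, -0.257, 0.205], [1.296, 0.239, 0.298]]
[-0.2739  0.0014  0.4842] (array([1288.7, -594.5]), 17.4, 1579.8, 0.2)
wrist mat 11766 (array([571.9, 345.8]), 103.3, 138.1, 7.7)
wrist last 21558 (array([581.1, 345.3]), 67.8, 54.7, 8.6) [[0.559, 0.318, 0.163], [0.586, 0.346, 0.186], [0.614, 0.37, 0.196]]
[-0.3101 -0.036   0.2192] (array([572.4, 343.4]), 35.8, 51.3, 9.4)
```

```bash
python3 -m crank '[{"claw":-0.4,"xyz":[0,0,-0.6],"turn":[0,0,0]},{"claw":-0.4,"xyz":[0,0,-1],"turn":[0,0,0]},{"claw":-0.4,"xyz":[0,0,-1],"turn":[0,0,0]},{"claw":-0.4,"xyz":[0,0,-1],"turn":[0,0,0]},{"claw":-0.4,"xyz":[0,0,-0.9],"turn":[0,0,0]},{"claw":-0.4,"xyz":[0,0,-0.5],"turn":[0,0,0]},{"claw":-0.4,"xyz":[0,0,-0.2],"turn":[0,0,0]},{"claw":-0.4,"xyz":[0,0,0],"turn":[0,0,0]}]' 90
python3 -m crank '[{"claw":-0.4,"xyz":[0,0,-0.1],"turn":[0,0,0]},{"claw":-0.4,"xyz":[0,0,-0.1],"turn":[0,0,0]},{"claw":-0.4,"xyz":[0,0,-0.1],"turn":[0,0,0]},{"claw":-0.4,"xyz":[0,0,-0.1],"turn":[0,0,0]},{"claw":-0.4,"xyz":[0,0,0],"turn":[0,0,0]}]' 90
```

```text
t: 12.0
position: [0.5785, 0.3446, 0.0504]
orientation: [0.0, 0.998, 0.065, -0.0]
ft_force: [0.2, 0.6, -2.4]
width: 0.0526
grip_force: 94.5
t: 12.5
position: [0.5785, 0.345, 0.0409]
orientation: [0.0, 0.998, 0.066, -0.0]
ft_force: [0.2, -1.3, -1.8]
width: 0.0527
grip_force: 94.5
```

```bash
python3 -m crank '[{"claw":-0.4,"xyz":[0,0,-0.1],"turn":[0,0,0]},{"claw":-0.4,"xyz":[0,0,-0.06],"turn":[0,0,0]},{"claw":-0.4,"xyz":[0,0,0],"turn":[0,0,0]}]' 90
python3 -m crank '[{"claw":-0.4,"xyz":[0,0,-0.04],"turn":[0,0,0]},{"claw":-0.4,"xyz":[0,0,-0.04],"turn":[0,0,0]},{"claw":-0.4,"xyz":[0,0,0],"turn":[0,0,0]}]' 90
```

```text
t: 12.8
position: [0.5785, 0.3449, 0.0367]
orientation: [0.0, 0.998, 0.066, -0.0]
ft_force: [-0.7, 0.5, -2.5]
width: 0.0526
grip_force: 94.5
t: 13.1
position: [0.5786, 0.345, 0.0349]
orientation: [0.0, 0.998, 0.066, -0.0]
ft_force: [1.0, 0.5, -2.1]
width: 0.0529
grip_force: 94.5
```

```bash
python3 -m crank '[{"claw":-0.4,"xyz":[0,0,-0.04],"turn":[0,0,0]},{"claw":-0.4,"xyz":[0,0,0],"turn":[0,0,0]}]' 90
python3 -m crank '[{"claw":-0.4,"xyz":[0,0,-0.04],"turn":[0,0,0]},{"claw":-0.4,"xyz":[0,0,0],"turn":[0,0,0]}]' 90
python3 -m crank '[{"claw":-0.4,"xyz":[0,0,-0.04],"turn":[0,0,0]},{"claw":-0.4,"xyz":[0,0,0],"turn":[0,0,0]}]' 90
```

```text
t: 13.3
position: [0.5787, 0.345, 0.0347]
orientation: [0.0, 0.998, 0.066, 0.0]
ft_force: [-2.4, -0.7, 4.3]
width: 0.0526
grip_force: 95.2
t: 13.5
position: [0.5787, 0.3451, 0.0347]
orientation: [0.0, 0.998, 0.066, -0.0]
ft_force: [-5.0, -3.1, 12.3]
width: 0.0524
grip_force: 96.6
t: 13.7
position: [0.5787, 0.345, 0.0347]
orientation: [0.0, 0.998, 0.066, -0.0]
ft_force: [-8.8, -3.8, 19.4]
width: 0.0527
grip_force: 97.6
```

```bash
python3 -m crank '[{"claw":-0.4,"xyz":[0,0,0.08],"turn":[0,0,0]},{"claw":0.6,"xyz":[0,0,0],"turn":[0,0,0]},{"claw":1,"xyz":[0,0,0],"turn":[0,0,0]},{"claw":1,"xyz":[0,0,0],"turn":[0,0,0]},{"claw":1,"xyz":[0,0,0.2],"turn":[0,0,0]},{"claw":1,"xyz":[0,0,1],"turn":[0,0,0]},{"claw":1,"xyz":[0,0,1],"turn":[0,0,0]},{"claw":1,"xyz":[0,0,1],"turn":[0,0,0]},{"claw":1,"xyz":[0,0,1],"turn":[0,0,0]},{"claw":1,"xyz":[0,0,1],"turn":[0,0,0]}]' 40
python3 -m crank '[{"claw":1,"xyz":[-0.8,-0.1,1],"turn":[0,0,0]},{"claw":1,"xyz":[-0.9,-0.1,0.8],"turn":[0,0,0]},{"claw":1,"xyz":[-0.9,-0.1,0],"turn":[0,0,0]},{"claw":1,"xyz":[-0.8,-0.1,0],"turn":[0,0,0]},{"claw":1,"xyz":[-0.5,-0.16,0],"turn":[0,0,0]},{"claw":1,"xyz":[0,0,0],"turn":[0,0,0]}]' 40
python3 m.py wrist w6
```

```text
t: 14.7
position: [0.5786, 0.345, 0.1653]
orientation: [-0.0, 0.998, 0.066, 0.0]
ft_force: [0.3, -0.9, -0.9]
width: 0.0855
grip_force: 0.0
t: 15.3
position: [0.4798, 0.3305, 0.2091]
orientation: [0.0, 0.998, 0.066, -0.0]
ft_force: [1.2, -0.3, 0.5]
width: 0.0854
grip_force: 0.0
last 13518 (array([531.1, 339.4]), 167.9, 53.2, 6.4) [[0.4524, 0.3118, 0.0352], [0.5342, 0.3392, 0.0674], [0.6099, 0.3689, 0.0778]]
0.025 0.04 (array([579.8, 345. ]), 69.9, 53.2, 6.6) [0.5422 0.3148 0.0298] [0.6145 0.3721 0.04  ]
0.04 0.06 (array([565.6, 343.3]), 46.8, 51.4, 7.2) [0.5421 0.3168 0.04  ] [0.5911 0.3713 0.06  ]
0.075 0.1 (array([486.7, 333.6]), 77.8, 46.1, 7.3) [0.4475 0.3085 0.075 ] [0.5274 0.3604 0.0789]
[0.48110656 0.33096671 0.20929005] 15.35
```

View pics/w6.png

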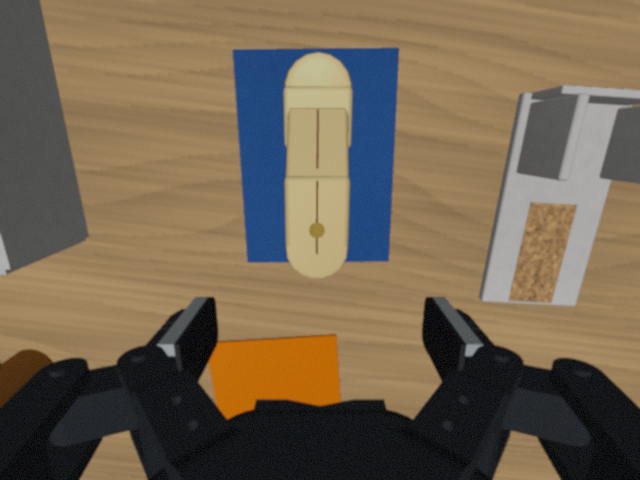

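The wrist view shows the last standing sole down and central on the blue mat (mid (318,165)). It lies at yaw ~7° with its origin at about (0.531, 0.339). Now the heel grip.

```bash
python3 -m crank '[{"claw":1,"xyz":[0.1,0.08,-0.8],"turn":[0,0,0]},{"claw":1,"xyz":[0,0,-1],"turn":[0,0,0]},{"claw":1,"xyz":[0,0,-1],"turn":[0,0,0]},{"claw":1,"xyz":[0,0,-1],"turn":[0,0,0]},{"claw":1,"xyz":[0,0,-1],"turn":[0,0,0]},{"claw":1,"xyz":[0,0,-0.9],"turn":[0,0,0]},{"claw":1,"xyz":[0,0,-0.46],"turn":[0,0,0]},{"claw":1,"xyz":[0,0,0],"turn":[0,0,0]}]' 40
python3 -m crank '[{"claw":0.1,"xyz":[0,0,0],"turn":[0,0,0]},{"claw":0.1,"xyz":[0,0,0],"turn":[0,0,0]},{"claw":-0.4,"xyz":[0,0,0],"turn":[0,0,0]},{"claw":-0.4,"xyz":[0,0,0],"turn":[0,0,0]},{"claw":-0.4,"xyz":[0,0,0],"turn":[0,0,0]}]' 40
python3 -m crank '[{"claw":-0.4,"xyz":[0,0,0],"turn":[0,0,0]},{"claw":-0.4,"xyz":[0,0,0],"turn":[0,0,0]},{"claw":-0.4,"xyz":[0,0,0.2],"turn":[0,0,0]},{"claw":-0.4,"xyz":[0,0,0.4],"turn":[0,0,0]},{"claw":-0.4,"xyz":[0,0,0],"turn":[0,0,0]}]' 90
```

```text
t: 16.15
position: [0.4836, 0.3325, 0.0533]
orientation: [0.001, 0.998, 0.065, -0.001]
ft_force: [0.1, -1.3, -0.2]
width: 0.0858
grip_force: 0.0
t: 16.65
position: [0.4845, 0.3336, 0.0564]
orientation: [-0.001, 0.998, 0.066, 0.001]
ft_force: [-0.5, 0.7, 6.5]
width: 0.047
grip_force: 42.6
t: 17.15
position: [0.4842, 0.3334, 0.0714]
orientation: [-0.0, 0.998, 0.066, 0.001]
ft_force: [0.3, 0.3, -2.9]
width: 0.0469
grip_force: 92.5
```

```bash
python3 -m crank '[{"claw":-0.4,"xyz":[0,0,0.8],"turn":[0,0,0]},{"claw":-0.4,"xyz":[0,0,1],"turn":[0,0,0]},{"claw":-0.4,"xyz":[0,0,1],"turn":[0,0,0]},{"claw":-0.4,"xyz":[0,-0.4,1],"turn":[0,0,0]},{"claw":-0.4,"xyz":[-0.08,-0.8,0.2],"turn":[0,0,-0.1]},{"claw":-0.4,"xyz":[-0.1,-1,0],"turn":[0,0,-0.1]},{"claw":-0.4,"xyz":[-0.1,-1,0],"turn":[0,0,-0.1]},{"claw":-0.4,"xyz":[-0.1,-1,0],"turn":[0,0,-0.1]},{"claw":-0.4,"xyz":[-0.1,-1,0],"turn":[0,0,-0.06]},{"claw":-0.4,"xyz":[0,-1,0],"turn":[0,0,0]}]' 90
python3 -m crank '[{"claw":-0.4,"xyz":[0,-1,0],"turn":[0,0,0]},{"claw":-0.4,"xyz":[0,-0.9,0],"turn":[0,0,0]},{"claw":-0.4,"xyz":[0,-0.5,0],"turn":[0,0,0]},{"claw":-0.4,"xyz":[0,-0.16,0],"turn":[0,0,0]},{"claw":-0.4,"xyz":[0,0,0],"turn":[0,0,0]},{"claw":-0.4,"xyz":[0,0,0],"turn":[0,0,0]}]' 90
python3 - <<'E'
from h import *
s=state();print(s['position'],s['orientation'])
for n in ('top','wrist','side'):
    im,d,c=snap(n); W=world(d,c); save('p7'+n,im); np.savez('pics/p7'+n+'.npz',im=im,W=W)
    hsv=cv2.cvtColor(im,cv2.COLOR_RGB2HSV).astype(int); H,S,V=hsv[...,0],hsv[...,1],hsv[...,2]; Z=W[...,2]
    m=(H>15)&(H<32)&(S>40)&(S<160)&(V>100)&(Z>.09)&(Z<.25)&(W[...,0]<.8)&(W[...,0]>.3)
    if m.sum()>100:
        P=W[big(m)]; print(n,'last',len(P),rect(P),np.percentile(P,[1,50,99],0).round(3).tolist())
        for lo in np.arange(.10,.21,.02):
            Q=P[(P[:,2]>lo)&(P[:,2]<lo+.02)]
            if len(Q)>30: print('  ',lo.round(2),rect(Q))
    m=(S<45)&(V>80)&(Z>.06)&(Z<.078)&(W[...,0]<.65)&(W[...,0]>.45)&(W[...,1]<.2)&(W[...,1]>.04)
    if m.sum()>30:
        k,l,st,_=cv2.connectedComponentsWithStats(m.astype(np.uint8))
        for i in range(1,k):
            if st[i,4]>15: print(n,'top edge',st[i,4],rect(W[l==i]))
E
```

```text
t: 18.15
position: [0.47, 0.1758, 0.169]
orientation: [0.0, 0.999, 0.038, -0.001]
ft_force: [0.5, -0.3, -2.1]
width: 0.0474
grip_force: 93.0
t: 18.75
position: [0.4717, 0.1145, 0.17]
orientation: [-0.0, 0.999, 0.038, 0.0]
ft_force: [-0.3, 0.3, -2.9]
width: 0.0471
grip_force: 93.0
[0.47168467 0.11447104 0.16995732] [-9.96734804e-05  9.99276141e-01  3.80418633e-02  1.31614198e-05]
top last 478 (array([572.7, 116.7]), 62.7, 56.6, 76.4) [[0.542, 0.093, 0.126], [0.574, 0.12, 0.151], [0.599, 0.148, 0.162]]
   0.14 (array([572.1, 116.8]), 62.7, 55.4, 76.4)
top top edge 103 (array([580.3,  85.2]), 59.6, 8.4, 4.3)
top top edge 23 (array([592.8, 162.6]), 6.1, 21.0, 84.5)
wrist last 56264 (array([522.5, 118.2]), 134.5, 60.4, 4.1) [[0.459, 0.093, 0.149], [0.524, 0.118, 0.179], [0.588, 0.145, 0.191]]
   0.14 (array([536. , 119.4]), 108.8, 55.5, 1.8)
   0.16 (array([519.9, 118. ]), 73.7, 60.1, 4.2)
   0.18 (array([490.7, 115.9]), 70.9, 48.3, 3.5)
wrist top edge 112 (array([598.6, 164.3]), 4.0, 12.8, 80.0)
wrist top edge 69 (array([605.7,  83. ]), 10.8, 3.1, 22.2)
side last 1053 (array([542.3, 124. ]), 119.2, 55.4, 1.7) [[0.486, 0.098, 0.121], [0.537, 0.138, 0.156], [0.6, 0.151, 0.191]]
   0.12 (array([542.1, 144.4]), 16.6, 119.7, 88.1)
   0.14 (array([542.8, 125. ]), 54.7, 117.6, 89.0)
   0.16 (array([522.5, 122.3]), 48.5, 70.6, 88.6)
   0.18 (array([508.1, 120.7]), 35.5, 51.6, 10.8)
side top edge 109 (array([576.5, 162.9]), 59.1, 13.6, 5.3)
```

View pics/p7wrist.png

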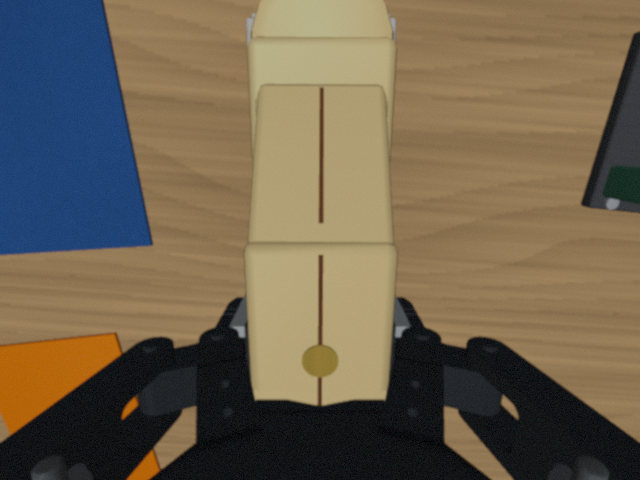

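The wrist view shows the held last aligned above the rest, its forefoot centred at about (321,130) with cheek corners at (250,28) and (393,28), symmetric. Rest estimate is (0.5185, 0.118), yaw 4.4°, and the last's origin is there, so I'm lowering it.

```bash
python3 -m crank '[{"claw":-0.4,"xyz":[0.02,0,-0.5],"turn":[0,0,0]},{"claw":-0.4,"xyz":[0,0,-0.7],"turn":[0,0,0]},{"claw":-0.4,"xyz":[0,0,-0.6],"turn":[0,0,0]},{"claw":-0.4,"xyz":[0,0,-0.4],"turn":[0,0,0]},{"claw":-0.4,"xyz":[0,0,0],"turn":[0,0,0]}]' 90
python3 -m crank '[{"claw":-0.4,"xyz":[0,0,-0.5],"turn":[0,0,0]},{"claw":-0.4,"xyz":[0,0,-0.5],"turn":[0,0,0]},{"claw":-0.4,"xyz":[0,0,-0.4],"turn":[0,0,0]},{"claw":-0.4,"xyz":[0,0,-0.3],"turn":[0,0,0]},{"claw":-0.4,"xyz":[0,0,-0.1],"turn":[0,0,0]},{"claw":-0.4,"xyz":[0,0,0],"turn":[0,0,0]}]' 90
```

```text
t: 19.4
position: [0.4711, 0.114, 0.1134]
orientation: [0.0, 0.999, 0.038, -0.002]
ft_force: [-0.4, 0.5, -1.8]
width: 0.0472
grip_force: 93.0
t: 20.0
position: [0.472, 0.114, 0.0696]
orientation: [0.0, 0.999, 0.038, -0.0]
ft_force: [-0.8, 0.4, -2.9]
width: 0.047
grip_force: 93.0
```

```bash
python3 -m crank '[{"claw":-0.4,"xyz":[0,0,-0.1],"turn":[0,0,0]},{"claw":-0.4,"xyz":[0,0,-0.1],"turn":[0,0,0]},{"claw":-0.4,"xyz":[0,0,0],"turn":[0,0,0]}]' 90
python3 -m crank '[{"claw":-0.4,"xyz":[0,0,-0.06],"turn":[0,0,0]},{"claw":-0.4,"xyz":[0,0,0],"turn":[0,0,0]}]' 90
python3 -m crank '[{"claw":-0.4,"xyz":[0,0,-0.04],"turn":[0,0,0]},{"claw":-0.4,"xyz":[0,0,0],"turn":[0,0,0]}]' 90
```

```text
t: 20.3
position: [0.4721, 0.114, 0.065]
orientation: [-0.0, 0.999, 0.038, 0.0]
ft_force: [1.0, 0.1, -2.5]
width: 0.0469
grip_force: 93.0
t: 20.5
position: [0.4722, 0.114, 0.0636]
orientation: [-0.0, 0.999, 0.038, 0.0]
ft_force: [-0.5, 0.4, -2.1]
width: 0.047
grip_force: 93.0
t: 20.7
position: [0.4723, 0.114, 0.0627]
orientation: [-0.0, 0.999, 0.038, 0.0]
ft_force: [-0.5, -0.3, -0.3]
width: 0.0474
grip_force: 93.4
```

Contact is beginning. One more mm down, then release and rise.

```bash
python3 -m crank '[{"claw":-0.4,"xyz":[0,0,-0.05],"turn":[0,0,0]},{"claw":-0.4,"xyz":[0,0,0],"turn":[0,0,0]}]' 90
python3 -m crank '[{"claw":0.3,"xyz":[0,0,0],"turn":[0,0,0]},{"claw":1,"xyz":[0,0,0],"turn":[0,0,0]},{"claw":1,"xyz":[0,0,0],"turn":[0,0,0]},{"claw":1,"xyz":[0,0,0.2],"turn":[0,0,0]},{"claw":1,"xyz":[0,0,0.8],"turn":[0,0,0]},{"claw":1,"xyz":[0,0,1],"turn":[0,0,0]},{"claw":1,"xyz":[0,0,1],"turn":[0,0,0]},{"claw":1,"xyz":[0,0,1],"turn":[0,0,0]},{"claw":1,"xyz":[0,0,1],"turn":[0,0,0]},{"claw":1,"xyz":[-0.5,0,1],"turn":[0,0,0]}]' 40
python3 -m crank '[{"claw":1,"xyz":[-0.8,0,0.6],"turn":[0,0,0]},{"claw":1,"xyz":[-0.5,0,0],"turn":[0,0,0]},{"claw":1,"xyz":[0,0,0],"turn":[0,0,0]}]'
python3 m.py wrist w8
python3 - <<'E'
from h import *
ims=[cv2.resize(snap('top')[0][80:300,120:560],(660,330))]; save('t8',ims[0])
E
```

```text
t: 20.9
position: [0.4723, 0.114, 0.0625]
orientation: [-0.0, 0.999, 0.038, 0.0]
ft_force: [-3.9, -1.3, 15.8]
width: 0.0471
grip_force: 95.0
t: 21.9
position: [0.4607, 0.1141, 0.2128]
orientation: [-0.0, 0.999, 0.038, 0.001]
ft_force: [0.2, 0.7, 0.3]
width: 0.0854
grip_force: 0.0
t: 22.2
position: [0.4254, 0.1139, 0.2261]
orientation: [0.0, 0.999, 0.038, -0.0]
ft_force: [0.2, 0.1, 0.3]
width: 0.0854
grip_force: 0.0
last 13637 (array([517. , 116.9]), 164.5, 53.6, 3.8) [[0.4395, 0.0921, 0.0415], [0.5197, 0.117, 0.0751], [0.5961, 0.1446, 0.0838]]
0.025 0.04 (array([589.1, 121.8]), 20.2, 51.7, 4.3) [0.5772 0.0954 0.0366] [0.5983 0.147  0.0397]
0.04 0.06 (array([566.2, 120.1]), 66.0, 53.6, 3.8) [0.5316 0.0917 0.04  ] [0.5999 0.1469 0.06  ]
0.075 0.1 (array([478.4, 114.1]), 86.9, 47.7, 4.1) [0.4345 0.0895 0.075 ] [0.5227 0.14   0.0851]
[0.42643442 0.11393966 0.22584756] 22.25
```

View pics/w8.png

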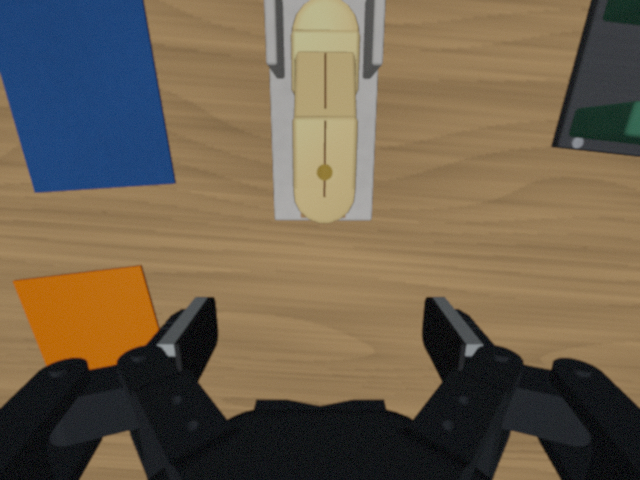

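View pics/t8.png

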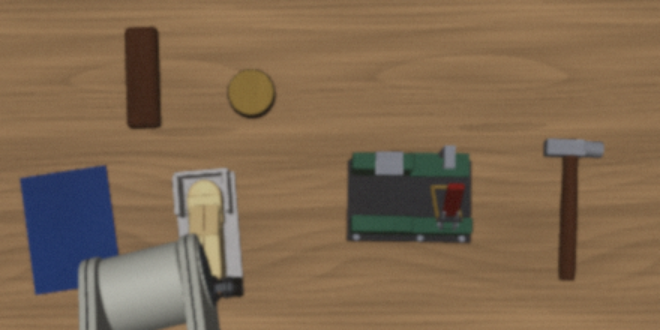

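The wrist view shows the last in the rest, centred between the cheeks (325,60), upright. The top view shows the clamp open, the lever back and the hammer, brush and tin undisturbed. A quick number check on the gap to the toe stop.

Run:
```python
from h import *
im,d,c=snap('top'); W2=world(d,c)
for tag,im,W in (('wrist',)+tuple(np.load('pics/w8.npz')[k] for k in('im','W')),('top',im,W2)):
    hsv=cv2.cvtColor(im,cv2.COLOR_RGB2HSV).astype(int); H,S,V=hsv[...,0],hsv[...,1],hsv[...,2]
    R=np.array([[np.cos(.077),np.sin(.077)],[-np.sin(.077),np.cos(.077)]])
    L=(W[...,:2]-[.5185,.118])@R.T*1000; Z=W[...,2]
    near=(abs(L[...,0])<115)&(abs(L[...,1])<60)
    m=near&(S<45)&(V>60)&(Z>.004)&(Z<.016); print(tag,'base x',np.percentile(L[m][:,0],[.5,99.5]).round(1),'y',np.percentile(L[m][:,1],[.5,99.5]).round(1))
    m=near&(S<45)&(Z>.03)&(L[...,0]>70)&(abs(L[...,1])<30); 
    if m.sum()>5: print('stop x',np.percentile(L[m][:,0],[2,50,98]).round(1),np.percentile(Z[m],[2,98]).round(3))
    m=near&(H>15)&(H<32)&(S>45)&(S<160)&(V>100)&(Z>.02); P=L[m]; print('last x',np.percentile(P[:,0],[.3,99.7]).round(1))
    for a,b in((-60,-30),(20,60)):
        q=P[(P[:,0]>a)&(P[:,0]<b)]
        if len(q)>20: print(a,b,'y',np.percentile(q[:,1],[1,99]).round(1))
    for s in(1,-1):
        m2=near&(S<45)&(Z>.06)&(L[...,1]*s>25)&(L[...,0]>35)
        if m2.sum()>5: print('cheek',s,np.percentile(L[m2][:,1],[2,98]).round(1),'x',np.percentile(L[m2][:,0],[1,99]).round(1))
```

```text
wrist base x [-96.7  90.5] y [-47.9  47.3]
stop x [71.4 75.9 79.3] [0.036 0.04 ]
last x [-103.9   79.3]
-60 -30 y [-23.7  22.5]
20 60 y [-27.6  24.7]
cheek 1 [33.4 41. ] x [35.4 70.9]
cheek -1 [-42.  -34.4] x [35.5 70.7]
top base x [-69.2  91.9] y [-48.4  47.1]
stop x [77.9 91.9 96.8] [0.031 0.055]
last x [-75.5  81.7]
-60 -30 y [-48.3  24.9]
20 60 y [-27.6  24.4]
cheek 1 [33.9 41.3] x [35.3 87.4]
cheek -1 [-41.5 -33.5] x [35.2 88.1]
```

```bash
python3 -c "
from rig import *
print(close_job())"
```

```text
the job is handed in; nothing more can be done
None
```

I handed the job in: the latch lever lies right back with the hook free and the jaw open, and the last went toe-held to the blue mat, then heel-held to the finishing rest, where it stands sole down between the cheeks about 7–9 mm from the toe stop; the hammer, brush and tin were not touched.

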